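Jack up the specimen viewing stage and hold it tilted

TASK

Set the small blue jack on the table so that its orange saddle stands squarely under the yellow lift pad on the front edge of the aluminium viewing stage, with the stage still down. Then pump the handle by its red paddle: press it all the way down once as a trial lift, let it come all the way back up, and press it all the way down again, finishing while you hold the paddle down so that the jack alone keeps the stage raised. Leave the dishes, the tub on the stage, the bottle and the brush undisturbed, and do not lift the stage by hand.

Things in the scene. Friction and masses are not known exactly. Their poses are not given: they have to be found in the camera images.
- jack: Loose blue bench jack, 0.75 kg. Origin: underside, below the tower; x forward to the saddle, y left, z up. Base plate 230 x 74 x 8 mm (x -130 to +100 mm). Blue tower, to be gripped by its flat sides from above: 40 mm wide in y, x -22 to +28 mm, up to z 80 mm. Saddle post at x +75 mm; handle points back (-x) from a pivot at x -20, z 80 mm. Stays put when the paddle is pressed.
- saddle: The jack's orange saddle, a round disc 40 mm across and 7 mm thick with a dark face on top, which slides straight up out of the post at jack x = +75 mm; it rises 6.4 mm per 0.1 rad of handle, 32 mm in all, and sinks again as the handle comes up.
- saddle_top (a point): Centre of the saddle's top face; 42 mm above the jack's underside with the handle up, 74 mm with the handle fully down.
- jack_handle (a joint): Handle angle (rad): 0 = up at rest (rising 0.35 rad above level towards its end), grows as pressed, 0.5 = fully down against its stop. A spring returns it to 0 when let go. Pressing the paddle takes 1 to 3 N before the saddle meets the pad, about 5 to 9 N with the stage's load.
- paddle (a point): Middle of the top face of the red paddle at the handle's end (40 x 46 mm, 12 mm thick), 105 mm from the pivot along the handle: about 122 mm above the table and 117 mm behind the jack's origin when up, about 70 mm high and 125 mm behind when fully down.
- stand: Fixed dark stand of the viewing stage. Origin on the table under mid-plate; x points from the front edge to the hinge. Aluminium plate 200 x 360 mm (x, y), 63 to 71 mm above the table, near edge at x -100 mm, hinged at x +90, z 62 mm. Legs 22 mm square at x -80 and +90, y +-155 mm; open under the plate between the front legs.
- lift_pad: Yellow lift pad clamped on the front edge of the plate at a place that differs each time along the edge: a round boss 32 mm across sticking out in front of the plate, with a black dot on top (73 mm above the table) and its flat underside 55 mm above the table. Origin: centre of that underside; x as the stand's. It cannot be shifted by hand.
- lift_point (a point): The marked lift point: centre of the pad's underside, 125 mm ahead of the stand's origin (25 mm ahead of the plate's edge), 55 mm above the table when the stage is down, about 74 mm after a full stroke of the jack.
- tub: Clear square tub 110 mm wide, 60 mm tall with a grey lid, on the plate; leave it there. Origin: centre of its underside.
- dish_stage: Clear round dish 94 mm across, 15 mm tall, with a beetle, on the plate; leave it there. Origin: centre of its underside.
- dish_swap: Clear round dish 94 mm across, 15 mm tall, with bark, on the table to one side in front of the stage (the jack starts on the other side). Origin: centre of its underside.
- dish_side: Clear round dish 94 mm across, 15 mm tall, with leaves, on the table at the right. Origin: centre of its underside.
- bottle: White bottle with a blue cap, 60 mm across, 130 mm tall, on the table at the left. Origin: centre of its underside.
- brush: Brush lying on the table at the right. Origin: middle of its underside.

How it is judged:
On the way, in this order (a step that is already met when the one before it is completed fails the run):
1. the jack stands on the table with its saddle under the lift point, handle up and stage still down (horizontal distance between saddle_top and lift_point below 0.01 m and height (world z) of jack below 0.004 m and angle between jack's own z axis and vertical below 0.04 rad and linear speed of jack below 0.02 m/s and value of joint jack_handle below 0.08 rad and height (world z) of lift_point below 0.058 m), for 0.2 s.
2. trial lift: the handle is fully down and the saddle carries the stage (value of joint jack_handle above 0.43 rad and height (world z) of lift_point above 0.066 m and contact force between saddle and lift_pad above 1.5 N and horizontal distance between saddle_top and lift_point below 0.012 m and contact force between each of the arm, the fingers and stand below 0.5 N), for 0.2 s.
3. the handle is all the way back up and the stage lies flat again (value of joint jack_handle below 0.08 rad and height (world z) of lift_point below 0.058 m), for 0.2 s.
At the end, for the whole second after the job is handed in: Still pushing the jack (over 1.5 N), handle above 0.43 rad and still, saddle bearing on the pad (over 1.5 N) within 12 mm of its mark, lift point above 66 mm, jack flat on the table, stage untouched; things on the stage moved under 45 mm, other bystanders under 30 mm (all of step 2 and contact force between any of the fingers, the arm and jack above 1.5 N and angle between jack's own z axis and vertical below 0.04 rad and height (world z) of jack below 0.004 m and velocity of joint jack_handle below 0.1 rad/s and distance of each of tub, dish_stage from where it was at the start of the episode below 0.045 m and distance of each of dish_swap, dish_side, bottle, brush from where it was at the start of the episode below 0.03 m); the arm keeps its last pose, push and grip.
It fails at once if a thing on the stage is knocked out of place (distance of any of tub, dish_stage from where it was at the start of the episode above 0.045 m).
It fails at once if a dish, the bottle or the brush on the table is knocked out of place (distance of any of dish_swap, dish_side, bottle, brush from where it was at the start of the episode above 0.03 m).
It fails at once if the robot itself pushes or lifts the stage hard (over 12 N) (contact force between any of the fingers, the arm and stand above 12 N).
It also fails if it takes over 54 s, if anything falls off the work surface, if the arm or the gripper's body presses on something with over 40 N, if the wrist force passes 120 N, or if a joint passes its speed limit or range.

ROBOT

A 6-joint arm with a two-finger parallel gripper is mounted at the origin on the work surface. World frame = base frame: x ahead of the robot, y to its left, z up, the work surface at z = 0. Lengths are in m, angles in rad, forces in N, time in s.
With the tool pointing down it reaches from about 0.375 to 0.975 m from the base axis. Payload 3.8 kg.
Tool frame: the origin (TCP) lies between the finger pads; the fingertips stand 22 mm ahead of it and the grasp point (between the pads) lies 3 mm ahead of it (bot.finger_overhang is the distance from the TCP to the fingertips, in m); x points along the fingers, y is the direction in which the jaws open and shut, and the axes are right-handed (so a half turn about x gives the same grasp; the last joint's range is limited). The gripper opens to 85 mm and grips with 20 to 120 N. Pads are 22 mm wide; open, the fingers measure 114 mm over their backs; the gripper's body (76 mm by 85 mm) begins 54 mm behind the grasp point. The pads swing forward as they close: fully open they stand 13 mm farther back than shut.
Start: joints at [1.232, 0.264, 1.604, -0, 1.274, -0.037], TCP at [0.201, 0.644, 0.253] pointing down, gripper open.
Joint ranges: [-2.63, 2.63], [-0.94, 2.18], [0.31, 2.57], [-1.31, 4.45], [0, 2.66], [-2.55, 2.55]. Speed limits (rad/s): [2.57, 2.57, 3.14, 3.14, 3.14, 3.14].

INTERFACE

Orientations are given as a rotation vector (axis times angle).
In Python, from workcell import bot gives the robot as it stands. The module is installed in compiled form; this text tells all that it offers.
- The arm moves only by the tool arm_command, never from a script. Its argument "series" is a list that holds one entry, the list of rows, each a list of 7 numbers: the turn, a rotation vector about the tool's x, y, z in rad, then the shift along the tool's x, y, z in cm, then the opening, from 0 (shut) to 1 (fully open). In form: [[[rx, ry, rz, x, y, z, grip], ...]]. A call has 1 to 10 rows; each row shifts and turns the pose as measured when the row begins, along the tool's axes as they then stand; what a row does not reach is not made up. A row lasts 1/10 s, in which the tool goes at most 50 mm and 8.59 degrees, less where a joint would pass 70% of its speed; a pose out of reach is approached as far as the arm can. A call is refused whole if a number of a shift passes 5 or a number of a turn 0.15, either way. A call with a gripper value outside its range is refused whole. The fingers move at their own pace and stop on an object; "newtons" is the grip in N (left out, the last holds). Time passes only in rows, so rows that do not move let the fingers close. It gives the time, the measured TCP pose, the force and the opening at its end, in the units of the state.
- bot.read_state(): the state, without advancing time (a new reading comes with each control period).
- bot.read_camera(name): name is "scene" or "side" or "wrist"; returns (picture, depth): 480x640x3 uint8, blue, green, red; 480x640 float32, m along the optical axis (not along the pixel's ray), 0 where there is no reading.
- bot.camera_info(name): a dict with "K" (3x3 intrinsics, pixels), "extrinsics" (4x4, takes a point from camera to world coordinates). Camera axes: x right, y down, z forward; pixel columns grow to the right and rows downward; lengths in m; the calibration is good to about 2 mm. The wrist camera is an equidistant fisheye: a pixel r from the principal point sees the ray r / f radians off the axis. A picture is of the moment at which its call begins: read the wrist's pose just before it. camera_info takes no time and is no camera call; for the wrist camera it gives the pose at the moment of the call.
- bot.finish_job(): hands the job in, once; it reports no verdict.
The state is a dict: "time": time; "q": joint angles; "joint_vel": joint speeds; "joint_torque": joint torques, N m; "tool_pos": TCP position; "tcp_rot": TCP orientation; "wrist_force": force on the tool from outside, world axes, zero at the start; "torque": the same for the moment, N m; "width": opening from 0.0 (shut) to 1.0 (fully open).
Only numpy, scipy, OpenCV 4.12 (cv2) and the standard library are available. Lean on these libraries where they do the work, as an engineer would, in place of code of your own. Each camera call takes 0.05 s, during which the arm holds its last target.

## Working session

There is one attempt and no reset: what is moved stays moved. The work goes in short steps, Python scripts to look and compute and a tool call to move; the robot and the scene stay as the last step left them, time stands still between calls to the robot, and variables do not carry over. Pictures are saved under pics/ and viewed, and the job is handed in when it is done.

Besides the shell and the picture viewer there is one more tool, called after ">>>" by a JSON object that holds its "api" and its "payload", one argument or row to a line. arm_command: Moves the arm, as the interface text tells. Its arguments: {"type":"object","properties":{"series":{"type":"array"},"newtons":{"type":"number"}},"required":["series"]}

```bash
mkdir -p pics; cat > h.py <<'E'
import numpy as np, cv2
from scipy.spatial.transform import Rotation as R
from workcell import bot
def snap(name,fn):
    info=bot.camera_info(name); im,d=bot.read_camera(name)
    cv2.imwrite('pics/'+fn+'.png',im); np.savez('pics/'+fn+'.npz',im=im,d=d,K=np.array(info['K']),T=np.array(info['extrinsics']))
def load(fn): return np.load('pics/'+fn+'.npz')
def px(s,u,v,z=None,depth=False):
    """intersect with plane z, or use depth (pinhole)"""
    K,T=s['K'],s['T']; r=np.array([(u-K[0,2])/K[0,0],(v-K[1,2])/K[1,1],1])
    if z is None:
        return (T@np.r_[r*s['d'][int(round(v)),int(round(u))],1])[:3]
    w=T[:3,:3]@r; o=T[:3,3]; return o+w*(z-o[2])/w[2]
def fish(s,u,v,z):
    K,T=s['K'],s['T']; a=(u-K[0,2])/K[0,0]; b=(v-K[1,2])/K[1,1]; t=np.hypot(a,b)
    r=np.array([np.sin(t)*a/t,np.sin(t)*b/t,np.cos(t)]) if t>1e-9 else np.array([0,0,1.])
    w=T[:3,:3]@r;o=T[:3,3]; return o+w*(z-o[2])/w[2]
E
python3 - <<'E'
from h import *
np.set_printoptions(precision=4,suppress=True)
snap('scene','sc0');snap('side','sd0');snap('wrist','w0')
for n in ('sc0','sd0','w0'):
    s=load(n);print(s['K'],s['T'])
s=bot.read_state();print(s);print(R.from_rotvec(s['tcp_rot']).as_matrix())
E
```

```text
[[455.5071   0.     324.8   ]
 [  0.     455.5071 238.7993]
 [  0.       0.       1.    ]] [[-0.7654  0.3886 -0.513   1.0991]
 [ 0.6433  0.4858 -0.5918  0.653 ]
 [ 0.0192 -0.7829 -0.6218  0.7472]
 [ 0.      0.      0.      1.    ]]
[[529.395    0.     325.6005]
 [  0.     529.395  238.6471]
 [  0.       0.       1.    ]] [[ 0.938  -0.2229  0.2653  0.2049]
 [-0.3461 -0.6396  0.6864 -0.9281]
 [ 0.0167 -0.7357 -0.6771  1.0224]
 [ 0.      0.      0.      1.    ]]
[[371.6483   0.     317.8658]
 [  0.     371.6483 243.2711]
 [  0.       0.       1.    ]] [[ 0.2978  0.912   0.282   0.128 ]
 [ 0.9546 -0.2837 -0.0906  0.6663]
 [-0.0026  0.2962 -0.9551  0.3725]
 [ 0.      0.      0.      1.    ]]
{'time': 0.15, 'q': array([ 1.2321,  0.2646,  1.6051, -0.    ,  1.2737, -0.0369]), 'joint_vel': array([-0.0001, -0.0002, -0.0039, -0.0004,  0.0007, -0.0007]), 'joint_torque': array([  0.0009, -51.5894, -36.7963,  -0.0002,   0.0079,   0.    ]), 'tool_pos': array([0.2005, 0.644 , 0.2522]), 'tcp_rot': array([ 0.2355,  1.5581, -0.2383]), 'wrist_force': array([ 0.0363,  0.8549, -0.4994]), 'torque': array([ 0.0453,  0.0392, -0.05  ]), 'width': 0.9998288364455286}
[[-0.0006  0.2972  0.9548]
 [-0.0017  0.9548 -0.2972]
 [-1.     -0.0018 -0.0001]]
```

View pics/sc0.png

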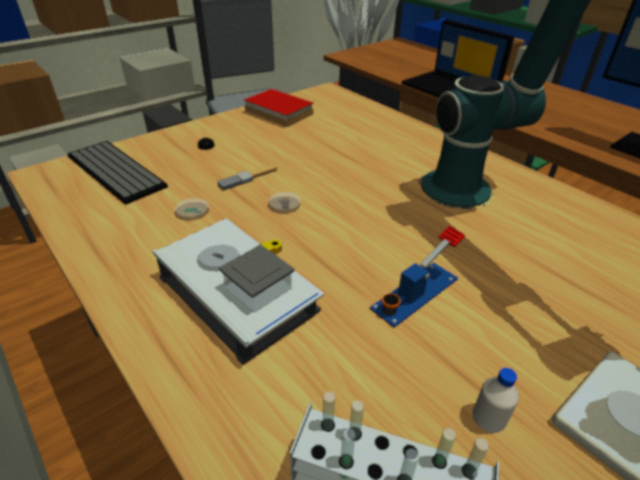

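View pics/sd0.png

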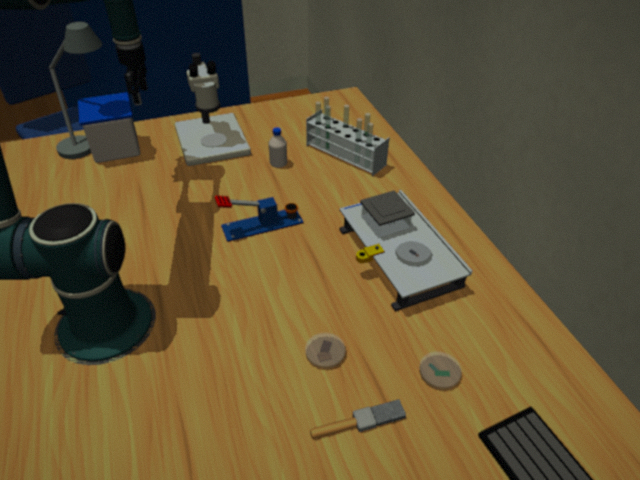

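View pics/w0.png

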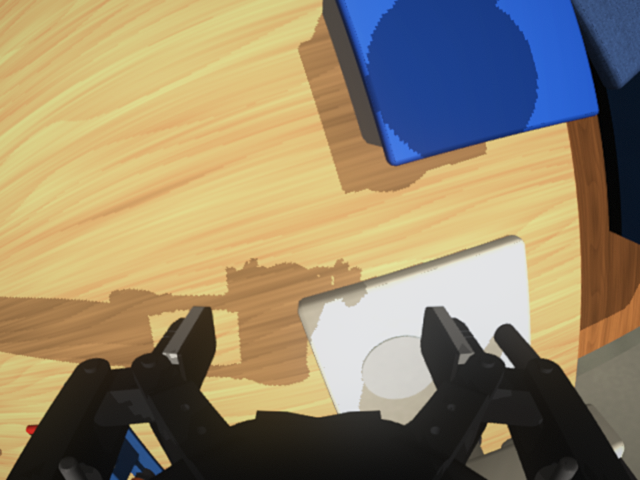

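The overview shows the jack at about scene (415,285) and side (263,215). The yellow pad is at scene (272,246) and side (370,252). I'll enlarge these areas.

```bash
python3 - <<'E'
from h import *
def crop(fn,x0,y0,w,h,k,out):
    im=load(fn)['im'][y0:y0+h,x0:x0+w]; cv2.imwrite('pics/'+out+'.png',cv2.resize(im,None,fx=k,fy=k,interpolation=cv2.INTER_CUBIC))
crop('sc0',360,215,110,120,5,'c1')
crop('sd0',205,180,110,70,7,'c2')
crop('sc0',150,205,180,150,4,'c3')
crop('sd0',330,180,150,130,4,'c4')
E
```

```text
(no output)
```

View pics/c1.png

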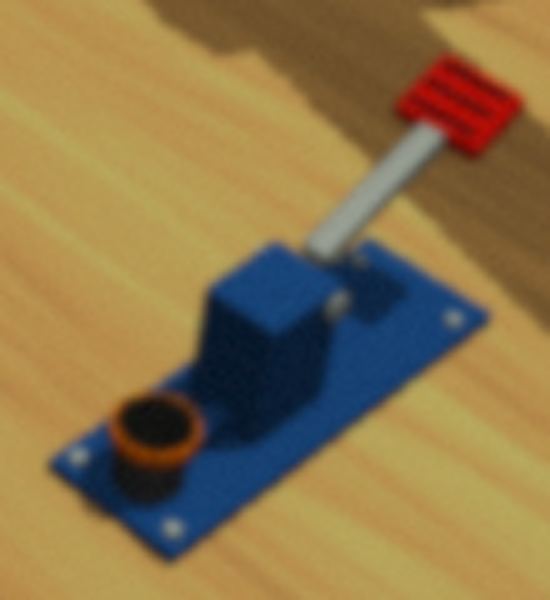

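View pics/c2.png

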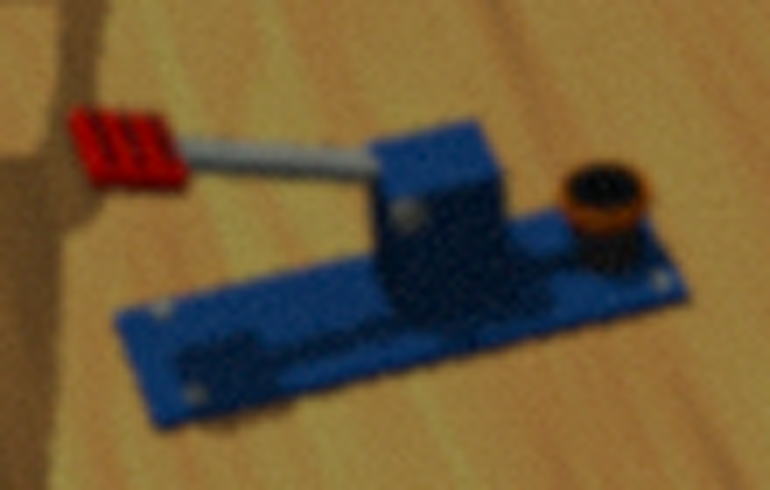

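View pics/c3.png

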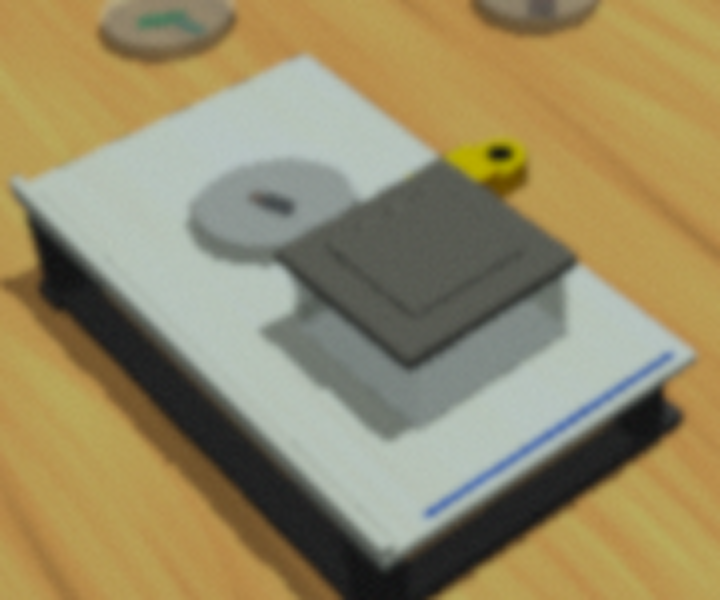

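View pics/c4.png

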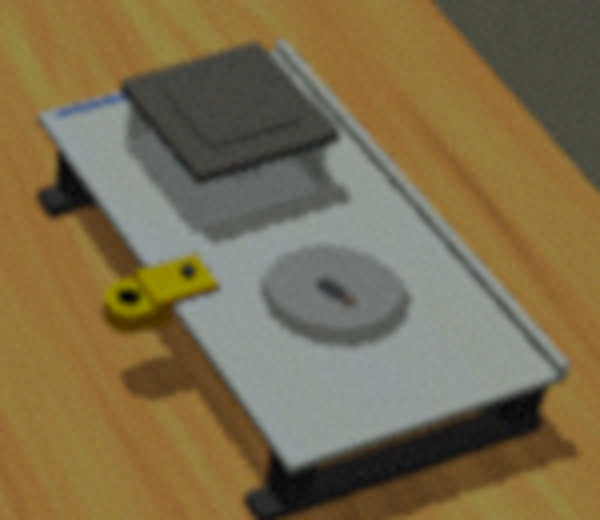

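```bash
python3 - <<'E'
from h import *
np.set_printoptions(precision=4,suppress=True)
S=load('sc0');D=load('sd0')
c1=lambda u,v:(u/5+360,v/5+215); c2=lambda u,v:(u/7+205,v/7+180)
c3=lambda u,v:(u/4+150,v/4+205); c4=lambda u,v:(u/4+330,v/4+180)
def p(l,s,uv,z): print(l,px(s,*uv,z)[:2])
p('dot sc',S,c3(500,153),.073);p('dot sd',D,c4(128,297),.073)
for uv in [(305,55),(693,355),(385,560),(15,183)]: p('plate sc',S,c3(*uv),.071)
for uv in [(42,118),(290,468),(567,365)]: p('plate sd',D,c4(*uv),.071)
p('saddle sc',S,c1(155,420),.042);p('saddle sd',D,c2(605,187),.042)
for uv in [(50,465),(170,560),(490,317),(370,240)]: p('base sc',S,c1(*uv),.008)
for uv in [(118,315),(160,430),(690,295)]: p('base sd',D,c2(*uv),.008)
a=[px(S,*c1(*uv),.08)[:2] for uv in [(275,243),(345,290),(272,333),(210,292)]];print(np.array(a),np.mean(a,0))
a=[px(D,*c2(*uv),.08)[:2] for uv in [(370,148),(478,122),(500,172),(382,198)]];print(np.array(a),np.mean(a,0))
p('paddle sc',S,c1(462,105),.122);p('paddle sd',D,c2(128,148),.122)
p('swap',S,(284,202),.01);p('side',S,(192,208),.01);p('bottle',S,(508,376),.13)
p('swap',D,(326,350),.01)
a=[c3(425,515),c3(672,353)]
for q in [(450,160),(575,260),(410,365),(278,258)]: p('tub lid',S,c3(*q),.131)
E
```

```text
dot sc [ 0.6449 -0.0487]
dot sd [ 0.6447 -0.0521]
plate sc [ 0.6825 -0.207 ]
plate sc [0.6616 0.1476]
plate sc [0.856  0.1595]
plate sc [ 0.875  -0.2012]
plate sd [0.6595 0.1365]
plate sd [ 0.6794 -0.2161]
plate sd [ 0.8815 -0.1973]
saddle sc [0.54   0.2293]
saddle sd [0.5424 0.2278]
base sc [0.569  0.1986]
base sc [0.5677 0.2692]
base sc [0.3397 0.2625]
base sc [0.3409 0.191 ]
base sd [0.3386 0.2539]
base sd [0.3397 0.1795]
base sd [0.5661 0.1883]
[[0.4494 0.2107]
 [0.4491 0.2503]
 [0.4943 0.2482]
 [0.4958 0.2143]] [0.4721 0.2309]
[[0.4469 0.2379]
 [0.4929 0.24  ]
 [0.4922 0.2059]
 [0.4432 0.2054]] [0.4688 0.2223]
paddle sc [0.3532 0.2292]
paddle sd [0.3479 0.2164]
swap [ 0.4731 -0.2531]
side [ 0.6935 -0.3892]
bottle [0.5881 0.5174]
swap [ 0.4715 -0.2568]
tub lid [ 0.7082 -0.0001]
tub lid [0.7038 0.1045]
tub lid [0.8075 0.1143]
tub lid [0.818  0.0108]
```

Scene and side views agree to about 5 mm. The jack's origin is near (0.466, 0.226) with yaw about 0.034, and the pad is near (0.645, -0.050) with stage yaw about 0.058. I'll move above the jack and refine with the wrist camera.

>>> {"api": "arm_command", "payload": {
  "series": [
    [[0,0,0,0,-3.2,3.75,1],[0,0,0,0,-3.2,3.75,1],[0,0,0,0,-3.2,3.75,1],[0,0,0,0,-3.2,3.75,1],[0,0,0,0,-3.2,3.75,1],[0,0,0,0,-3.2,3.75,1],[0,0,0,0,-3.2,3.75,1],[0,0,0,0,-3.2,3.75,1],[0,0,0,0,-3.2,3.75,1],[0,0,0,0,-3.2,3.75,1]]
  ]
}}

```text
time: 1.15
tool_pos: [0.4643, 0.2232, 0.2482]
tcp_rot: [0.225, 1.561, -0.23]
wrist_force: [0.7, -0.2, -0.2]
width: 1.0
```

>>> {"api": "arm_command", "payload": {
  "series": [
    [[-0.12,0,0,0,0,0,1],[-0.12,0,0,0,0,0,1],[-0.1,0,0,0,0,0,1],[0,0,0,0,0,0,1],[0,0,0,0,0,0,1]]
  ]
}}

```text
time: 1.65
tool_pos: [0.4675, 0.2146, 0.2469]
tcp_rot: [-0.042, 1.574, 0.033]
wrist_force: [0.2, 1.4, 0.6]
width: 0.999
```

```bash
cat >> h.py <<'E'
def to(x,y,z,yaw):
    """remaining move, tool axes: turn vector(rad), shift cm; target tool x down, tool z at yaw"""
    s=bot.read_state();Rc=R.from_rotvec(s['tcp_rot'])
    zt=np.array([np.cos(yaw),np.sin(yaw),0]);xt=np.array([0,0,-1.]);yt=np.cross(zt,xt)
    Rt=R.from_matrix(np.c_[xt,yt,zt])
    print('t',round(s['time'],2),'pos',s['tool_pos'].round(4),'F',s['wrist_force'].round(2),'w',round(s['width'],3))
    print('turn',(Rc.inv()*Rt).as_rotvec().round(4),'shift cm',(Rc.inv().apply(np.array([x,y,z])-s['tool_pos'])*100).round(3))
E
python3 - <<'E'
from h import *
to(.469,.226,.25,.034); print(bot.read_state()['q'].round(3)); snap('wrist','w1')
E
```

```text
t 1.65 pos [0.4675 0.2146 0.2469] F [0.23 1.38 0.61] w 0.999
turn [ 0.0137 -0.0038  0.0059] shift cm [-0.316  1.127  0.205]
[ 0.385 -0.034  1.946 -0.005  1.235 -1.232]
```

View pics/w1.png

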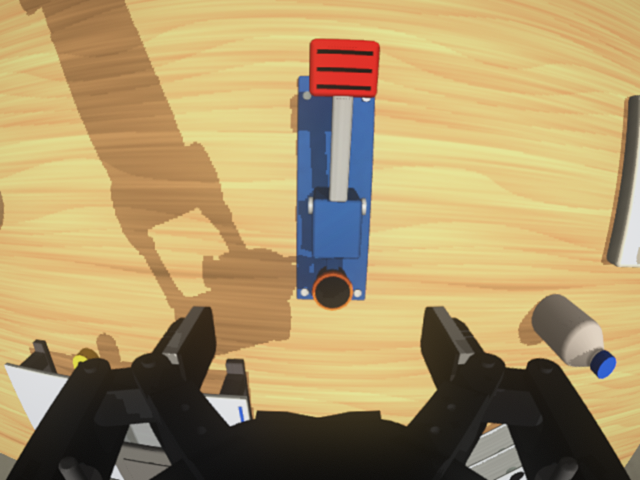

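The wrist view shows the tower top around (337,229), the saddle at (333,290), the paddle at (344,67), and part of the pad at (85,362).

```bash
python3 - <<'E'
from h import *
np.set_printoptions(precision=4,suppress=True)
s=load('w1');im=s['im']
cv2.imwrite('pics/c5.png',cv2.resize(im[180:310,280:390],None,fx=5,fy=4.6,interpolation=cv2.INTER_CUBIC))
cv2.imwrite('pics/c6.png',cv2.resize(im[320:400,40:150],None,fx=7,fy=7,interpolation=cv2.INTER_CUBIC))
for uv,z in [((333,289.5),.042),((344,67),.122),((315,200),.08),((361,201),.08),((360,258),.08),((314,257),.08),((297,299),.008),((365,299),.008)]: print(uv,fish(s,*uv,z)[:2])
E
```

```text
(333, 289.5) [0.5372 0.2307]
(344, 67) [0.3472 0.2247]
(315, 200) [0.4447 0.2098]
(361, 201) [0.4436 0.246 ]
(360, 258) [0.491  0.2489]
(314, 257) [0.492  0.2111]
(297, 299) [0.5655 0.1949]
(365, 299) [0.5621 0.2678]
```

View pics/c5.png

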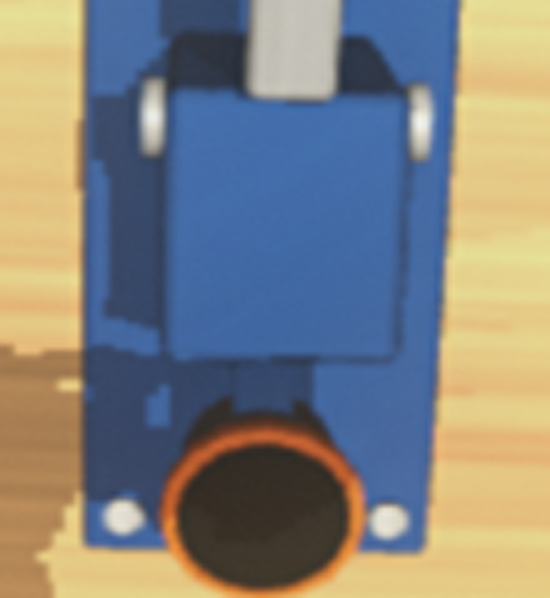

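View pics/c6.png

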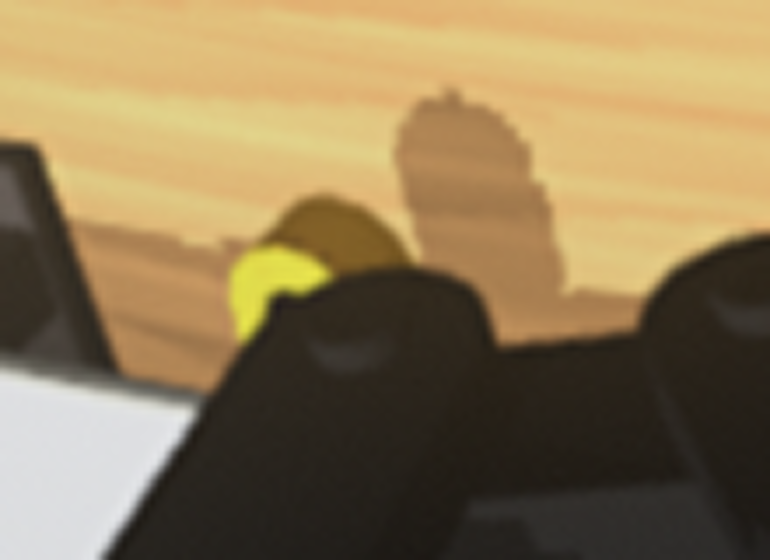

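```bash
python3 - <<'E'
from h import *
to(.471,.2287,.10,.032)
E
```

```text
t 1.7 pos [0.4674 0.2147 0.2469] F [-0.14 -0.14 -0.2 ] w 1.001
turn [ 0.0162 -0.0039  0.006 ] shift cm [14.677  1.467  0.486]
```

>>> {"api": "arm_command", "payload": {
  "series": [
    [[0.016,-0.004,0.006,0,1.45,0.48,1],[0,0,0,3.7,0,0,1],[0,0,0,3.7,0,0,1],[0,0,0,3.7,0,0,1],[0,0,0,3.5,0,0,1],[0,0,0,0,0,0,1]]
  ]
}}

```text
time: 2.3
tool_pos: [0.4736, 0.2334, 0.0997]
tcp_rot: [-0.017, 1.563, 0.022]
wrist_force: [-0.8, -0.8, -0.7]
width: 1.002
```

```bash
python3 - <<'E'
from h import *
to(.471,.2287,.058,.032);snap('wrist','w2')
E
```

```text
t 2.3 pos [0.4736 0.2334 0.0997] F [-0.8  -0.77 -0.75] w 1.002
turn [-0.0072  0.0076 -0.0034] shift cm [ 4.167 -0.474 -0.305]
```

View pics/w2.png

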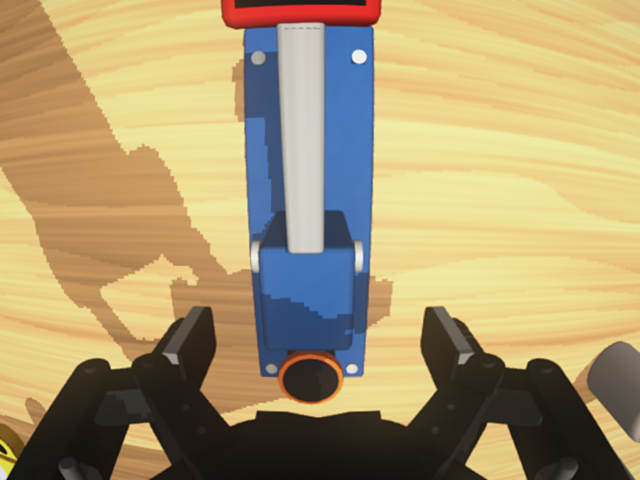

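The tower is between the open fingers, slightly left of centre (307 against 318), which matches the -4.7 mm correction. I'll descend and grip.

>>> {"api": "arm_command", "payload": {
  "series": [
    [[-0.007,0.007,-0.003,1,-0.47,-0.3,1],[0,0,0,2,0,0,1],[0,0,0,1.1,0,0,1],[0,0,0,0,0,0,1],[0,0,0,0,0,0,0],[0,0,0,0,0,0,0],[0,0,0,0,0,0,0],[0,0,0,0,0,0,0],[0,0,0,0,0,0,0],[0,0,0,0,0,0,0]]
  ],
  "newtons": 50
}}

```text
time: 3.35
tool_pos: [0.4805, 0.232, 0.0709]
tcp_rot: [-0.02, 1.55, 0.031]
wrist_force: [0.9, -0.1, -2.2]
width: 0.463
```

```bash
python3 - <<'E'
from h import *
to(.471,.2287,.058,.032)
E
```

```text
t 3.35 pos [0.4805 0.232  0.0709] F [ 0.95 -0.06 -2.19] w 0.463
turn [ 0.0011  0.0207 -0.0067] shift cm [ 1.264 -0.304 -0.983]
```

It gripped at the right width (39 mm), but the arm sagged off target: 13 mm too high and 10 mm too far forward. I'll reopen and regrip lower.

>>> {"api": "arm_command", "payload": {
  "series": [
    [[0,0,0,0,0,0,0.9],[0,0,0,0,0,0,0.9],[0,0.02,-0.006,0,-0.3,-0.5,0.9],[0,0,0,0,0,-0.4,0.9],[0,0,0,0,0,0,0.9]]
  ]
}}

```text
time: 3.85
tool_pos: [0.4712, 0.2291, 0.0713]
tcp_rot: [-0.024, 1.571, 0.027]
wrist_force: [0.3, 0.3, -0.1]
width: 0.903
```

```bash
python3 - <<'E'
from h import *
to(.471,.2287,.058,.032)
E
```

```text
t 3.85 pos [0.4712 0.2291 0.0713] F [ 0.29  0.33 -0.12] w 0.903
turn [ 0.0004 -0.0006 -0.0015] shift cm [ 1.333 -0.041 -0.017]
```

>>> {"api": "arm_command", "payload": {
  "series": [
    [[0,0,0,0.8,0,0,0.9],[0,0,0,0.6,0,0,0.9],[0,0,0,0,0,0,0.9],[0,0,0,0,0,0,0.9]]
  ]
}}

```text
time: 4.25
tool_pos: [0.4708, 0.2291, 0.0558]
tcp_rot: [-0.024, 1.571, 0.027]
wrist_force: [-0.1, 0.2, -0.1]
width: 0.901
```

```bash
python3 - <<'E'
from h import *
to(.471,.2287,.058,.032)
E
```

```text
t 4.25 pos [0.4708 0.2291 0.0558] F [-0.14  0.15 -0.06] w 0.901
turn [ 0.0005 -0.0008 -0.0015] shift cm [-0.218 -0.041  0.015]
```

>>> {"api": "arm_command", "payload": {
  "series": [
    [[0,0,0,0,0,0,0],[0,0,0,0,0,0,0],[0,0,0,0,0,0,0],[0,0,0,0,0,0,0],[0,0,0,0,0,0,0],[0,0,0,0,0,0,0]]
  ],
  "newtons": 60
}}

```text
time: 4.85
tool_pos: [0.4713, 0.2298, 0.0561]
tcp_rot: [-0.023, 1.571, 0.027]
wrist_force: [0.9, 0.9, -1.0]
width: 0.459
```

```bash
python3 - <<'E'
from h import *
to(.471,.2287,.056,.032);print(bot.read_state()['q'].round(3))
snap('scene','sc1')
cv2.imwrite('pics/c7.png',cv2.resize(load('sc1')['im'][150:350,330:530],None,fx=3,fy=3))
E
```

```text
t 4.85 pos [0.4713 0.2298 0.0561] F [ 0.9   0.87 -0.98] w 0.459
turn [-0.      0.0001 -0.0026] shift cm [ 0.013 -0.106 -0.038]
[ 0.405  0.191  2.096  0.003  0.854 -1.2  ]
```

View pics/c7.png

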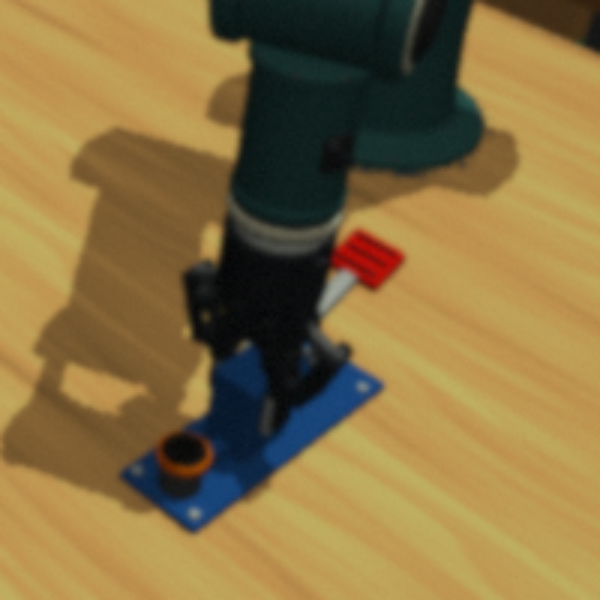

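The fingers hold the tower squarely and the jack is flat. I'll lift 3 cm and carry it to a staging point in front of the pad.

>>> {"api": "arm_command", "payload": {
  "series": [
    [[0,0,0,-1,0,0,0],[0,0,0,-1.5,0,0,0],[0,0,0,-1,0,0,0],[0,0,0,0,-2,0.3,0],[0,0,0,0,-3.5,0.3,0],[0,0,0,0,-4,0.3,0],[0,0,0,0,-4,0.3,0],[0,0,0,0,-4,0.3,0],[0,0,0,0,-4,0.3,0],[0,0,0,0,-3,0,0]]
  ]
}}

```text
time: 5.9
tool_pos: [0.4892, -0.022, 0.0873]
tcp_rot: [-0.035, 1.586, 0.031]
wrist_force: [1.5, 1.1, -7.7]
width: 0.461
```

```bash
python3 - <<'E'
from h import *
to(.50,-.058,.09,.058)
E
```

```text
t 5.9 pos [ 0.4892 -0.022   0.0873] F [ 1.47  1.09 -7.69] w 0.461
turn [-0.016  -0.0158  0.0019] shift cm [-0.281 -3.639  0.925]
```

Wrist load is 7.7 N, so the jack is carried. Next I'll trim to the staging pose and look.

>>> {"api": "arm_command", "payload": {
  "series": [
    [[-0.008,-0.008,0.001,-0.1,-2,0.4,0],[-0.008,-0.008,0.001,-0.1,-1.6,0.4,0],[0,0,0,0,0,0,0],[0,0,0,0,0,0,0]]
  ]
}}

```text
time: 6.3
tool_pos: [0.495, -0.0637, 0.0876]
tcp_rot: [-0.041, 1.576, 0.04]
wrist_force: [-0.7, 0.7, -8.8]
width: 0.46
```

```bash
python3 - <<'E'
from h import *
to(.50,-.058,.09,.058);snap('wrist','w3');snap('scene','sc3');snap('side','sd3')
cv2.imwrite('pics/c8.png',cv2.resize(load('sc3')['im'][170:330,210:410],None,fx=4,fy=3.75))
cv2.imwrite('pics/c9.png',cv2.resize(load('sd3')['im'][170:330,240:440],None,fx=4,fy=3.75))
E
```

```text
t 6.3 pos [ 0.495  -0.0637  0.0876] F [-0.7   0.7  -8.84] w 0.46
turn [-0.0064 -0.0057  0.0001] shift cm [-0.246  0.539  0.523]
```

View pics/w3.png

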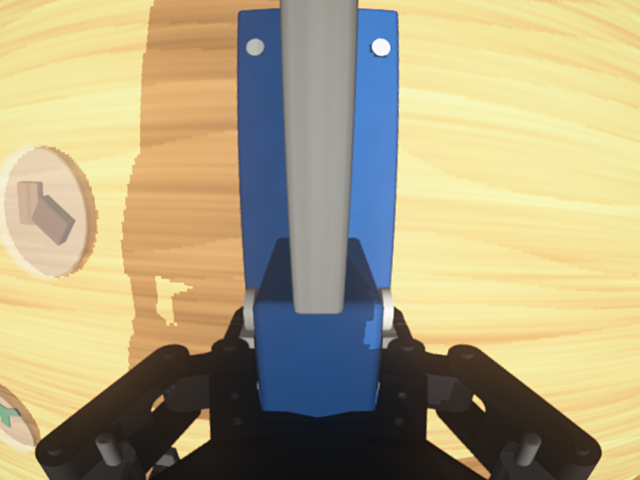

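View pics/c8.png

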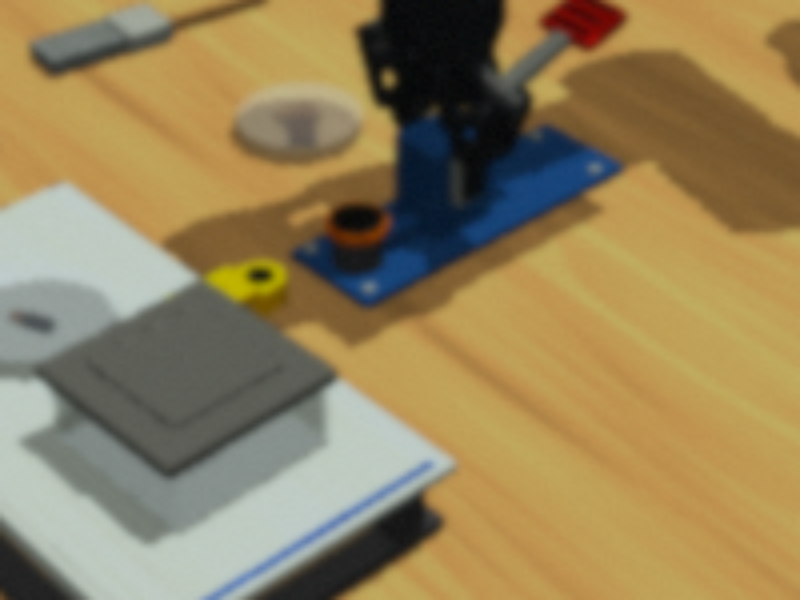

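View pics/c9.png

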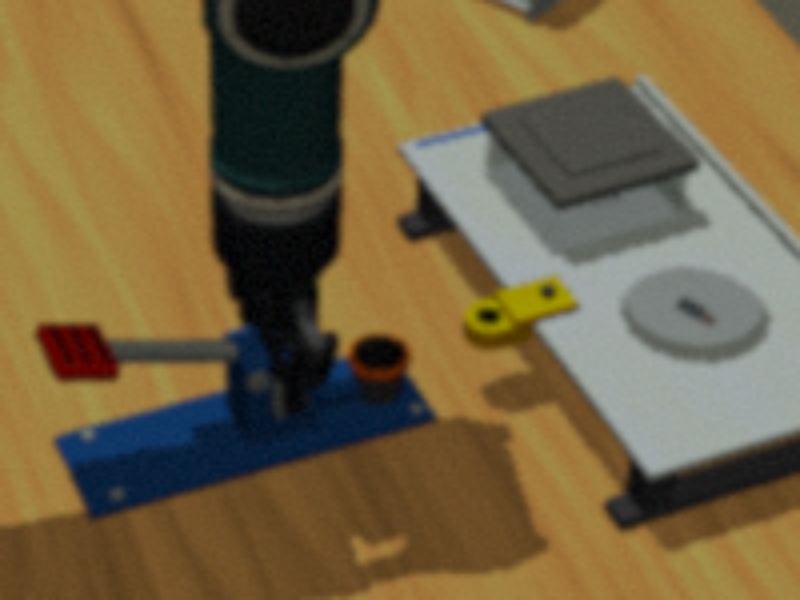

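Both cameras now show the saddle and the pad dot at nearly equal height: c8 (360,220) and (262,275), c9 (380,354) and (488,317). I'll measure the relative offset.

```bash
python3 - <<'E'
from h import *
np.set_printoptions(precision=4,suppress=True)
S=load('sc3');D=load('sd3')
f=lambda s,u,v,x0,z:px(s,(u+.5)/4-.5+x0,(v+.5)/3.75-.5+170,z)[:2]
a=f(S,360,220,210,.0735);b=f(S,262,275,210,.073);print(a,b,b-a)
a=f(D,380,354,240,.0735);b=f(D,488,317,240,.073);print(a,b,b-a)
# sharper zooms
cv2.imwrite('pics/d1.png',cv2.resize(S['im'][215:255,255:315],None,fx=12,fy=12,interpolation=cv2.INTER_CUBIC))
cv2.imwrite('pics/d2.png',cv2.resize(D['im'][240:280,320:380],None,fx=12,fy=12,interpolation=cv2.INTER_CUBIC))
E
```

```text
[ 0.5649 -0.0582] [ 0.6441 -0.0494] [0.0792 0.0088]
[ 0.5654 -0.0622] [ 0.6439 -0.0515] [0.0785 0.0107]
```

View pics/d1.png

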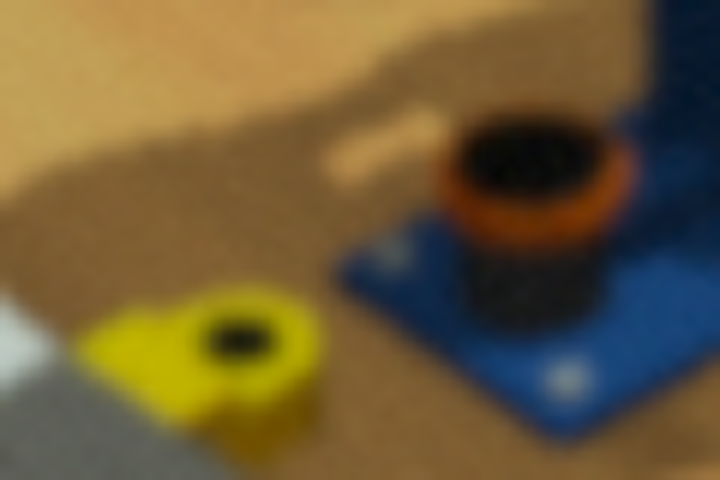

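View pics/d2.png

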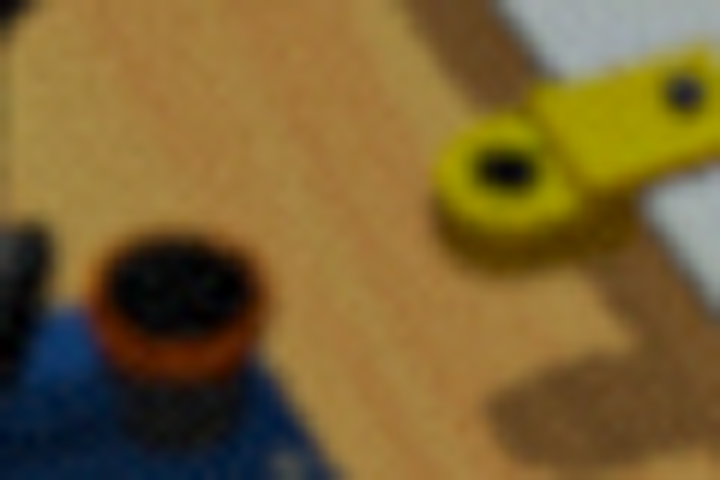

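Both cameras agree on saddle-to-pad of (+79, +9.7) mm, so the final TCP is about (0.574, -0.054). I'll lower to about 5 mm clearance, then slide in.

>>> {"api": "arm_command", "payload": {
  "series": [
    [[0,-0.005,0,1,0.3,0,0],[0,0,0,1,0.2,0,0],[0,0,0,0.5,0,0,0],[0,0,0,0,0,0,0],[0,0,0,0,0,0,0]]
  ]
}}

```text
time: 6.95
tool_pos: [0.4937, -0.0545, 0.0593]
tcp_rot: [-0.045, 1.573, 0.046]
wrist_force: [-0.6, 0.6, -8.2]
width: 0.464
```

```bash
python3 - <<'E'
from h import *
to(.574,-.054,.061,.052)
E
```

```text
t 6.95 pos [ 0.4937 -0.0545  0.0593] F [-0.65  0.57 -8.17] w 0.464
turn [ 0.0057 -0.0023 -0.0007] shift cm [-0.193 -0.414  8.016]
```

>>> {"api": "arm_command", "payload": {
  "series": [
    [[0,0,0,-0.3,-0.2,1,0],[0,0,0,0,-0.2,2,0],[0,0,0,0,0,2,0],[0,0,0,0,0,1.5,0],[0,0,0,0,0,0,0],[0,0,0,0,0,0,0]]
  ]
}}

```text
time: 7.55
tool_pos: [0.5659, -0.0558, 0.0643]
tcp_rot: [-0.045, 1.568, 0.045]
wrist_force: [-0.8, -0.3, -8.9]
width: 0.458
```

```bash
python3 - <<'E'
from h import *
to(.574,-.054,.061,.055)
E
```

```text
t 7.55 pos [ 0.5659 -0.0558  0.0643] F [-0.78 -0.28 -8.95] w 0.458
turn [0.0022 0.0028 0.0005] shift cm [0.333 0.133 0.814]
```

>>> {"api": "arm_command", "payload": {
  "series": [
    [[0,0.003,0,0.3,0.1,0.4,0],[0,0,0,0,0,0.4,0],[0,0,0,0,0,0,0],[0,0,0,0,0,0,0]]
  ]
}}

```text
time: 7.95
tool_pos: [0.5729, -0.0544, 0.0608]
tcp_rot: [-0.045, 1.573, 0.044]
wrist_force: [0.6, -1.0, -8.2]
width: 0.463
```

```bash
python3 - <<'E'
from h import *
to(.574,-.054,.056,.055);snap('scene','sc4');snap('side','sd4')
S=load('sc4');D=load('sd4')
cv2.imwrite('pics/e1.png',cv2.resize(S['im'][215:275,235:325],None,fx=8,fy=8,interpolation=cv2.INTER_CUBIC))
cv2.imwrite('pics/e2.png',cv2.resize(D['im'][220:280,310:400],None,fx=8,fy=8,interpolation=cv2.INTER_CUBIC))
E
```

```text
t 7.95 pos [ 0.5729 -0.0544  0.0608] F [ 0.61 -1.   -8.17] w 0.463
turn [ 0.0018 -0.0024  0.0002] shift cm [0.479 0.032 0.115]
```

View pics/e1.png

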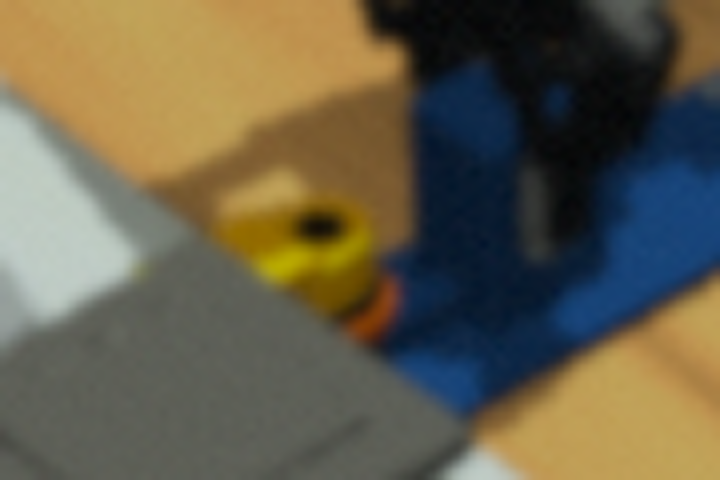

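View pics/e2.png

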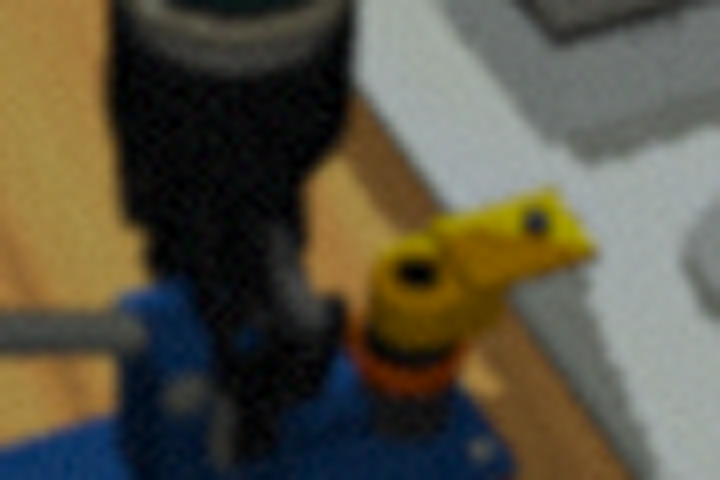

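The saddle sits directly beneath the pad in both views. I'll lower the last 5 mm.

>>> {"api": "arm_command", "payload": {
  "series": [
    [[0,-0.002,0,0.3,0.03,0.12,0],[0,0,0,0.2,0,0,0],[0,0,0,0,0,0,0],[0,0,0,0,0,0,0]]
  ]
}}

```text
time: 8.45
tool_pos: [0.5742, -0.0541, 0.0563]
tcp_rot: [-0.045, 1.57, 0.044]
wrist_force: [-0.4, 0.6, -7.0]
width: 0.463
```

```bash
python3 - <<'E'
from h import *
to(.574,-.054,.056,.055)
E
```

```text
t 8.45 pos [ 0.5742 -0.0541  0.0563] F [-0.37  0.65 -7.  ] w 0.463
turn [0.0016 0.0008 0.0004] shift cm [ 0.029  0.007 -0.021]
```

>>> {"api": "arm_command", "payload": {
  "series": [
    [[0,0,0,0.1,0,0,0],[0,0,0,0.05,0,0,0],[0,0,0,0,0,0,0]]
  ]
}}

```text
time: 8.75
tool_pos: [0.5743, -0.0541, 0.0562]
tcp_rot: [-0.045, 1.57, 0.044]
wrist_force: [-0.8, 0.3, -7.1]
width: 0.46
```

>>> {"api": "arm_command", "payload": {
  "series": [
    [[0,0,0,0.2,0,0,0],[0,0,0,0.2,0,0,0],[0,0,0,0,0,0,0]]
  ]
}}

```text
time: 9.05
tool_pos: [0.5746, -0.0543, 0.0565]
tcp_rot: [-0.044, 1.57, 0.044]
wrist_force: [0.6, 0.1, -9.4]
width: 0.463
```

>>> {"api": "arm_command", "payload": {
  "series": [
    [[0,0,0,0.4,0,0,0]]
  ]
}}

```text
time: 9.15
tool_pos: [0.575, -0.0544, 0.056]
tcp_rot: [-0.044, 1.57, 0.044]
wrist_force: [-20.2, 2.0, 44.4]
width: 0.462
```

```bash
python3 - <<'E'
from h import *
to(.574,-.054,.056,.055);snap('side','sd5')
to(.574,-.054,.056,.055)
D=load('sd5')
cv2.imwrite('pics/e3.png',cv2.resize(D['im'][200:300,240:400],None,fx=5,fy=5,interpolation=cv2.INTER_CUBIC))
E
```

```text
t 9.15 pos [ 0.575  -0.0544  0.056 ] F [-20.2    2.03  44.44] w 0.462
turn [ 0.0013 -0.0002  0.0002] shift cm [-0.004  0.05  -0.101]
t 9.2 pos [ 0.5751 -0.0544  0.056 ] F [-13.     0.62  22.26] w 0.464
turn [ 0.0014 -0.      0.0002] shift cm [ 0.004  0.049 -0.103]
```

View pics/e3.png

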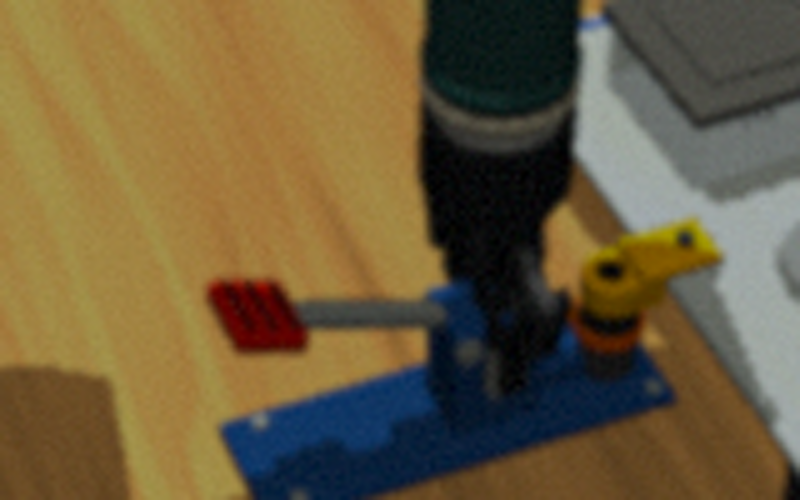

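It is on the table: the push read +44 N and no further travel came. The saddle is under the pad. I'll relax and release.

>>> {"api": "arm_command", "payload": {
  "series": [
    [[0,0,0,0,0,0,0],[0,0,0,0,0,0,0.9],[0,0,0,0,0,0,0.9],[0,0,0,0,0,0,0.9],[0,0,0,0,0,0,0.9],[0,0,0,0,0,0,0.9]]
  ]
}}

```text
time: 9.8
tool_pos: [0.5805, -0.0553, 0.0591]
tcp_rot: [-0.046, 1.559, 0.042]
wrist_force: [0.3, 0.2, 0.9]
width: 0.903
```

```bash
python3 - <<'E'
from h import *
to(.574,-.054,.13,.055)
E
```

```text
t 9.8 pos [ 0.5805 -0.0553  0.0591] F [0.29 0.24 0.85] w 0.903
turn [0.0016 0.0113 0.0028] shift cm [-7.101  0.142 -0.558]
```

>>> {"api": "arm_command", "payload": {
  "series": [
    [[0,0.011,0.002,-1.5,0.1,-0.5,0.9],[0,0,0,-3,0,0,0.9],[0,0,0,-4,0,0,0.9],[0,0,0,-4,0,0,0.9],[0,0,0,-2,0,-2,0.9],[0,0,0,0,0,-4,0.9],[0,0,0,0,0,-4,0.9],[0,0,0,0,0,-2,0.9],[0,0,0,0,0,0,0.9]]
  ]
}}

```text
time: 10.7
tool_pos: [0.453, -0.0615, 0.2096]
tcp_rot: [-0.046, 1.569, 0.044]
wrist_force: [0.2, 0.3, -0.3]
width: 0.899
```

```bash
python3 - <<'E'
from h import *
to(.453,-.0606,.17,.055);snap('scene','sc6');snap('side','sd6');snap('wrist','w6')
S=load('sc6');D=load('sd6')
cv2.imwrite('pics/f1.png',cv2.resize(S['im'][190:290,235:385],None,fx=5,fy=5,interpolation=cv2.INTER_CUBIC))
cv2.imwrite('pics/f2.png',cv2.resize(D['im'][210:310,270:420],None,fx=5,fy=5,interpolation=cv2.INTER_CUBIC))
E
```

```text
t 10.7 pos [ 0.453  -0.0615  0.2096] F [ 0.22  0.25 -0.3 ] w 0.899
turn [0.0025 0.0011 0.0015] shift cm [ 3.958e+00  9.200e-02 -1.000e-03]
```

View pics/f1.png

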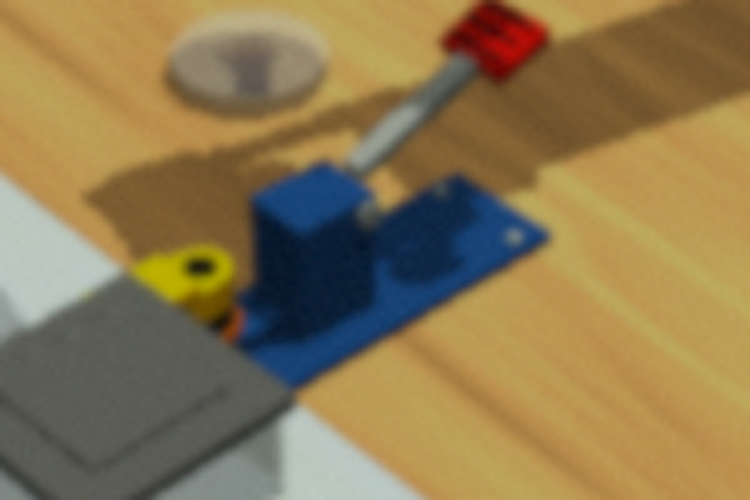

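View pics/f2.png

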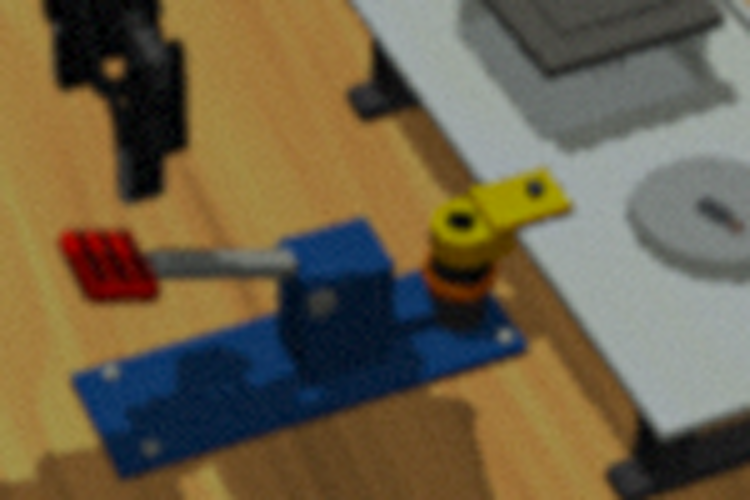

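View pics/w6.png

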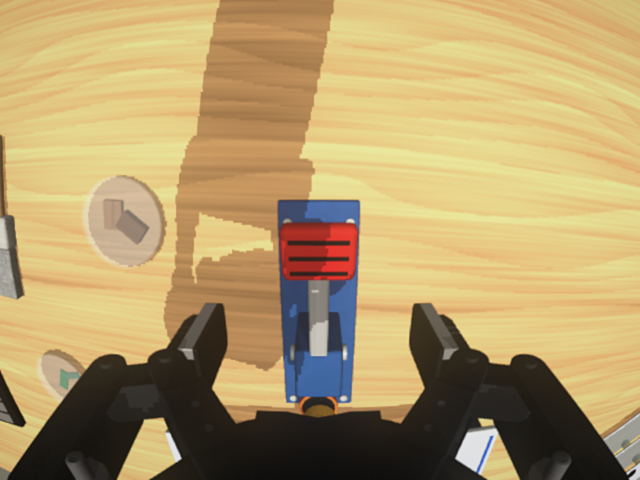

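Both views show the jack standing with its saddle under the pad, and the wrist view shows the paddle centred at (320,252). I'll fit the jack pose from its corners.

```bash
python3 - <<'E'
from h import *
np.set_printoptions(precision=4,suppress=True)
S=load('sc6');D=load('sd6');W=load('w6')
f=lambda s,u,v,x0,y0,z:px(s,(u+.5)/5-.5+x0,(v+.5)/5-.5+y0,z)[:2]
print('dot',f(S,201,267,235,190,.073),f(D,460,219,270,210,.073))
sc=[f(S,*q,235,190,.008) for q in[(550,238),(460,175)]]
sd=[f(D,*q,270,210,.008) for q in[(75,378),(122,478),(525,347)]]
def fit(pts,loc):
    from scipy.optimize import least_squares
    pts=np.array(pts);loc=np.array(loc)
    g=lambda p:(np.c_[loc[:,0]*np.cos(p[2])-loc[:,1]*np.sin(p[2])+p[0],loc[:,0]*np.sin(p[2])+loc[:,1]*np.cos(p[2])+p[1]]-pts).ravel()
    r=least_squares(g,[.57,-.05,.05]).x; print('origin,yaw',r,'saddle',r[:2]+.075*np.array([np.cos(r[2]),np.sin(r[2])]),'res',abs(g(r)).max())
fit(sc,[(-.13,.037),(-.13,-.037)]);fit(sd,[(-.13,.037),(-.13,-.037),(.1,-.037)])
tw=[f(S,*q,235,190,.08) for q in[(330,162),(378,193),(305,232),(254,198)]];fit(tw,[(-.022,-.02),(-.022,.02),(.028,.02),(.028,-.02)])
tw=[f(D,*q,270,210,.08) for q in[(281,243),(363,220),(391,263),(288,283)]];fit(tw,[(-.022,.02),(.028,.02),(.028,-.02),(-.022,-.02)])
c=[fish(W,*q,.008)[:2] for q in[(359,201),(278,200),(352,402),(285,402)]];fit(c,[(-.13,.037),(-.13,-.037),(.1,.037),(.1,-.037)])
print('paddle',fish(W,320,252,.122)[:2])
cv2.imwrite('pics/g1.png',cv2.resize(W['im'][190:420,250:390],None,fx=4,fy=2.6,interpolation=cv2.INTER_CUBIC))
E
```

```text
dot [ 0.6448 -0.0498] [ 0.645  -0.0489]
origin,yaw [ 0.575  -0.0568  0.017 ] saddle [ 0.65   -0.0555] res 0.0011262802511753725
origin,yaw [ 0.5705 -0.0586  0.0641] saddle [ 0.6453 -0.0538] res 0.0031311731316908675
origin,yaw [ 0.5713 -0.0524  0.0492] saddle [ 0.6462 -0.0488] res 0.003259566091309035
origin,yaw [ 0.5678 -0.0557 -0.0394] saddle [ 0.6428 -0.0587] res 0.006600242900069719
origin,yaw [ 0.5692 -0.0553  0.0571] saddle [ 0.6441 -0.051 ] res 0.0014896728039097695
paddle [ 0.4497 -0.0612]
```

View pics/g1.png

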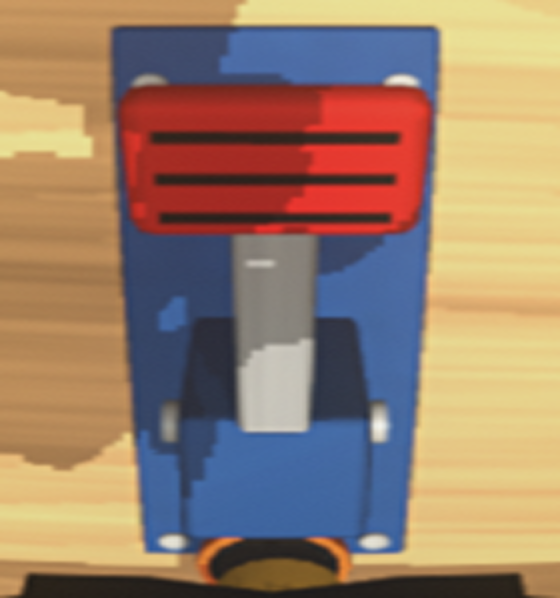

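The wrist-camera fit puts the saddle at (0.644, -0.051) and the pad at (0.645, -0.0495), about 2 mm apart. The other fits are noisier but centre there too. I'll close the fingers and go just above the paddle.

>>> {"api": "arm_command", "payload": {
  "series": [
    [[0,0,0,0,0,-0.3,0],[0,0,0,1.5,0,-0.3,0],[0,0,0,2,0,0,0],[0,0,0,1.5,0,0,0],[0,0,0,0,0,0,0],[0,0,0,0,0,0,0],[0,0,0,0,0,0,0]]
  ]
}}

```text
time: 11.55
tool_pos: [0.4565, -0.0621, 0.1593]
tcp_rot: [-0.048, 1.566, 0.046]
wrist_force: [0.9, -0.3, 0.0]
width: -0.005
```

```bash
python3 - <<'E'
from h import *
to(.4465,-.0615,.092,.055); snap('side','sd7')
cv2.imwrite('pics/g2.png',cv2.resize(load('sd7')['im'][200:310,250:400],None,fx=5,fy=5,interpolation=cv2.INTER_CUBIC))
E
```

```text
t 11.55 pos [ 0.4565 -0.0621  0.1593] F [ 0.95 -0.3   0.01] w -0.005
turn [0.0047 0.0047 0.0018] shift cm [ 6.723  0.133 -1.024]
```

View pics/g2.png

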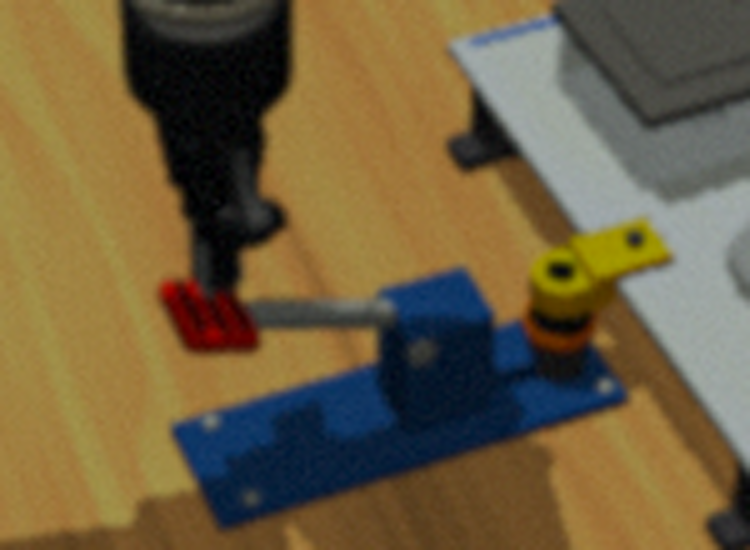

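The shut fingertips are just above the paddle, about 1 cm too far forward. I'll correct that and press down in steps.

>>> {"api": "arm_command", "payload": {
  "series": [
    [[0.004,0.005,0.002,0,0.13,-0.9,0],[0,0,0,0.5,0,-0.2,0],[0,0,0,1,0,0,0],[0,0,0,1,0,0,0],[0,0,0,1,0,0,0],[0,0,0,1,0,0,0]]
  ]
}}

```text
time: 12.2
tool_pos: [0.4469, -0.0621, 0.1153]
tcp_rot: [-0.045, 1.564, 0.042]
wrist_force: [-3.3, -0.1, 5.6]
width: 0.002
```

```bash
python3 - <<'E'
from h import *
to(.4455,-.0615,.092,.055)
E
```

```text
t 12.2 pos [ 0.4469 -0.0621  0.1153] F [-3.29 -0.1   5.61] w 0.002
turn [0.0004 0.006  0.0018] shift cm [ 2.326  0.074 -0.154]
```

>>> {"api": "arm_command", "payload": {
  "series": [
    [[0,0.005,0,0.8,0.05,-0.15,0],[0,0,0,0.8,0,0,0],[0,0,0,0.6,0,0,0],[0,0,0,0.4,0,0,0]]
  ]
}}

```text
time: 12.6
tool_pos: [0.4471, -0.0622, 0.0897]
tcp_rot: [-0.045, 1.569, 0.042]
wrist_force: [-15.2, 1.7, 41.3]
width: -0.003
```

```bash
python3 - <<'E'
from h import *
to(.4455,-.0615,.092,.055)
E
```

```text
t 12.6 pos [ 0.4471 -0.0622  0.0897] F [-15.17   1.65  41.28] w -0.003
turn [0.0004 0.0011 0.0023] shift cm [-0.235  0.08  -0.159]
```

It reached the stop: fingertip z is about 68 mm and the force jumped. I'll hold more gently and look.

>>> {"api": "arm_command", "payload": {
  "series": [
    [[0,0,0,0.15,0,0,0],[0,0,0,0.15,0,0,0],[0,0,0,0.15,0,0,0],[0,0,0,0.15,0,0,0]]
  ]
}}

```text
time: 13.0
tool_pos: [0.447, -0.0622, 0.0919]
tcp_rot: [-0.045, 1.576, 0.043]
wrist_force: [-8.3, 0.8, 19.9]
width: 0.006
```

```bash
python3 - <<'E'
from h import *
to(.4455,-.0615,.092,.055); snap('side','sd8');snap('scene','sc8')
to(.4455,-.0615,.092,.055)
cv2.imwrite('pics/g3.png',cv2.resize(load('sd8')['im'][200:310,250:400],None,fx=5,fy=5,interpolation=cv2.INTER_CUBIC))
D=load('sd8');S=load('sc8')
E
```

```text
t 13.0 pos [ 0.447  -0.0622  0.0919] F [-8.28  0.85 19.93] w 0.006
turn [ 0.001  -0.006   0.0011] shift cm [-0.007  0.077 -0.141]
t 13.1 pos [ 0.447  -0.0622  0.0918] F [-8.18  0.33 19.3 ] w 0.002
turn [ 0.001 -0.006  0.001] shift cm [-0.017  0.076 -0.143]
```

View pics/g3.png

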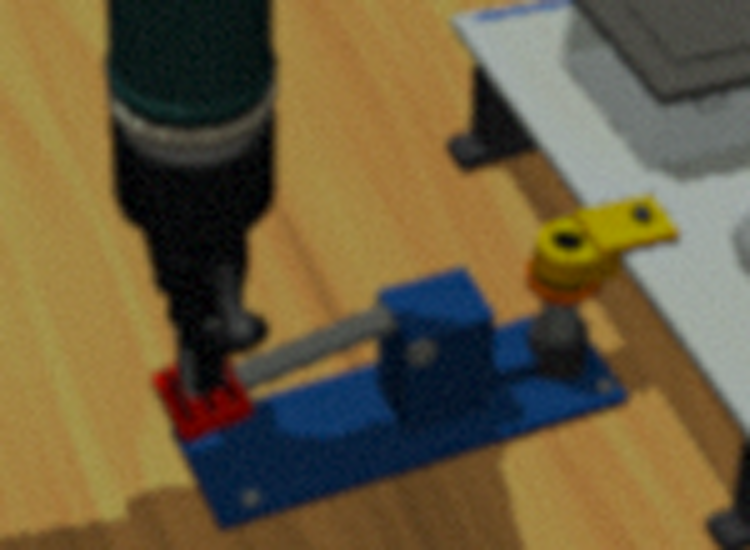

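The saddle is bearing on the pad and the stage is raised, with 19 N on the paddle against its stop. I held it about 0.5 s; now I'll let it all the way up.

>>> {"api": "arm_command", "payload": {
  "series": [
    [[0,0,0,-0.8,0,0,0],[0,0,0,-1,0,0,0],[0,0,0,-1.2,0,0,0],[0,0,0,-1.5,0,0,0],[0,0,0,-1.5,0,0,0],[0,0,0,-1,0,0,0],[0,0,0,0,0,0,0],[0,0,0,0,0,0,0],[0,0,0,0,0,0,0],[0,0,0,0,0,0,0]]
  ]
}}

```text
time: 14.1
tool_pos: [0.447, -0.0616, 0.1617]
tcp_rot: [-0.044, 1.579, 0.044]
wrist_force: [-0.9, -0.4, 0.9]
width: -0.004
```

```bash
python3 - <<'E'
from h import *
to(.4465,-.0615,.092,.055); snap('side','sd9')
cv2.imwrite('pics/g4.png',cv2.resize(load('sd9')['im'][200:310,250:400],None,fx=5,fy=5,interpolation=cv2.INTER_CUBIC))
E
```

```text
t 14.1 pos [ 0.447  -0.0616  0.1617] F [-0.95 -0.42  0.86] w -0.004
turn [ 0.0008 -0.0086 -0.0003] shift cm [6.969e+00 6.000e-03 6.000e-03]
```

View pics/g4.png

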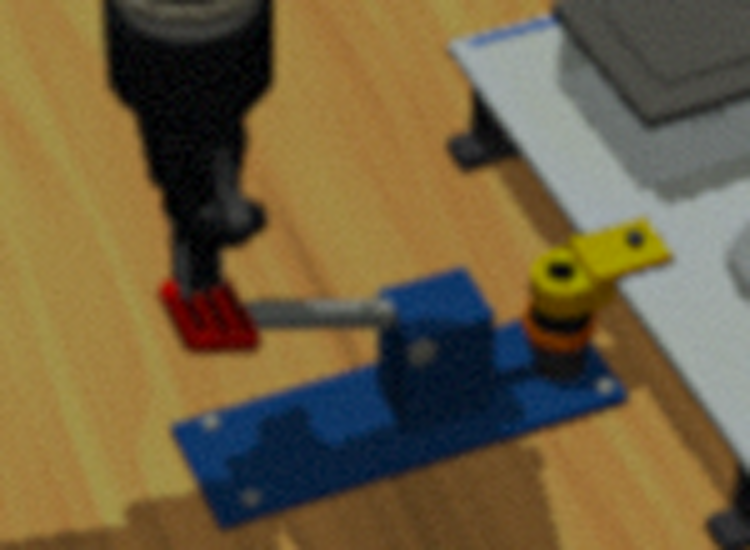

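The paddle is fully up, the stage is flat and the jack hasn't shifted. Now the second press.

>>> {"api": "arm_command", "payload": {
  "series": [
    [[0,-0.008,0,0.7,0,0,0],[0,0,0,1,0,0,0],[0,0,0,1,0,0,0],[0,0,0,1,0,0,0],[0,0,0,1,0,0,0],[0,0,0,0.8,0,0,0],[0,0,0,0.7,0,0,0],[0,0,0,0.6,0,0,0]]
  ]
}}

```text
time: 14.95
tool_pos: [0.4465, -0.0618, 0.0896]
tcp_rot: [-0.044, 1.573, 0.044]
wrist_force: [-13.0, 2.6, 42.6]
width: -0.007
```

```bash
python3 - <<'E'
from h import *
to(.4465,-.0615,.091,.055)
E
```

```text
t 14.95 pos [ 0.4465 -0.0618  0.0896] F [-13.01   2.6   42.58] w -0.007
turn [ 0.0009 -0.0028 -0.0004] shift cm [-0.14   0.03   0.003]
```

>>> {"api": "arm_command", "payload": {
  "series": [
    [[0,0,0,0.2,0,0,0],[0,0,0,0.2,0,0,0],[0,0,0,0.2,0,0,0],[0,0,0,0.2,0,0,0],[0,0,0,0.2,0,0,0]]
  ]
}}

```text
time: 15.45
tool_pos: [0.4464, -0.0618, 0.0914]
tcp_rot: [-0.043, 1.582, 0.046]
wrist_force: [-10.1, 0.7, 22.6]
width: 0.002
```

```bash
python3 - <<'E'
from h import *
to(.4465,-.0615,.091,.055); snap('side','sd10');snap('scene','sc10')
to(.4465,-.0615,.091,.055); print(abs(bot.read_state()['joint_vel']).max())
cv2.imwrite('pics/g5.png',cv2.resize(load('sd10')['im'][200:310,250:400],None,fx=5,fy=5,interpolation=cv2.INTER_CUBIC))
E
```

```text
t 15.45 pos [ 0.4464 -0.0618  0.0914] F [-10.07   0.71  22.63] w 0.002
turn [ 0.0016 -0.0112 -0.0021] shift cm [0.038 0.03  0.009]
t 15.55 pos [ 0.4465 -0.0618  0.0913] F [-9.52  1.83 24.72] w 0.003
turn [ 0.0016 -0.0111 -0.0021] shift cm [0.035 0.03  0.005]
0.0012272522992132335
```

View pics/g5.png

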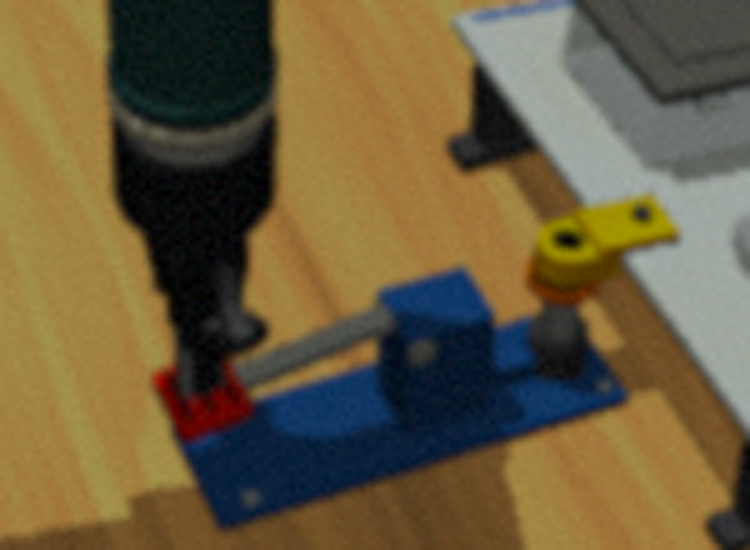

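View pics/sc10.png

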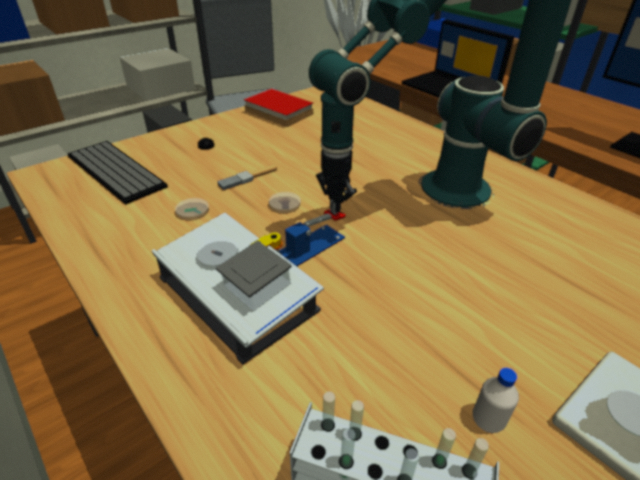

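The stage is raised on the saddle, the hold is steady at 23–25 N with the arm still, and everything else is in place. Handing in.

```bash
python3 -c "
from workcell import bot
print(bot.finish_job())"
```

```text
the job is handed in; nothing more can be done
None
```

I set the jack with its saddle under the lift pad, did one full trial lift, let the handle come all the way back up, and pressed it fully down again. I handed the job in at about 15.6 s of the 54 s allowed, still holding the paddle down; no verdict was reported.

**Placement:** The wrist-camera fit put the saddle about 2 mm from the pad mark. The coarser scene and side camera fits disagreed with it, mostly by 1–8 mm. One side-view fit on the tower was about 10 mm off with a poor residual, and I set it aside. The overhead views all showed the saddle directly under the pad.

**Final hold:** The handle is against its stop, with the paddle top at about 69–70 mm. The arm is still and pushing steadily with about 23–25 N. The side view shows the saddle bearing on the pad and the stage raised.

**Bystanders:** The tub, dishes, bottle and brush look unmoved in the last scene image. The arm worked only on the jack, though I did not measure contact forces on the stage.

**What went less cleanly:**
- My first grip on the tower was about 13 mm too high, so I opened and gripped again lower.
- The wrist force briefly passed 40 N three times: when seating the jack on the table (about 44 N), and at the handle stop on each press (41 and 43 N). Those pushes were made through the fingers, or through the jack while gripped. They were well under the 120 N wrist limit, but above the 40 N set for the arm and gripper body. I did not see the body touch anything.

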